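# Sweep loose spacers through the sorter gate

## Robot

A 6-joint arm with a two-finger parallel gripper is mounted at the origin on the work surface. World frame = base frame: x ahead of the robot, y to its left, z up, the work surface at z = 0. Lengths are in m, angles in degrees, forces in N, time in s.
With the tool pointing down it reaches from about 0.4 to 0.825 m from the base axis. Payload 7 kg.
Tool frame: the origin (TCP) lies on the centre line of the jaws, within the pads' length; the fingertips stand 17 mm ahead of it and the grasp point (between the pads) lies 2 mm behind it; z points along the fingers, y is the direction in which the jaws open and shut (so a half turn about z gives the same grasp; the last joint's range is limited). The gripper opens to 88 mm and grips with 3 to 60 N. Pads are 19 mm wide; open, the fingers measure 130 mm over their backs; the gripper's body (78 mm by 193 mm) begins 47 mm behind the grasp point.
Start: joints at [-55.342, 20.546, 0.682, 0, -70.136, -16.507], TCP at [0.21, -0.641, 0.244] pointing down, gripper open.
Joint ranges: [-176.03, 176.03], [-82.01, 121.73], [-58.28, 71.71], [-173.87, 95.51], [-174.79, -0.11], [-173.66, 173.66]. Speed limits (degrees/s): [136.94, 136.94, 172.46, 180, 180, 180].

## Interface

Orientations are given as [roll, pitch, yaw] about the fixed x, y, z axes, in that order (R = Rz(yaw) Ry(pitch) Rx(roll)).
In Python, from plant import telemetry, vision, close_job, recognise, silhouettes, place_of gives the robot as it stands.
- The arm moves only by the shell command python3 -m handwheel 'ROWS'. ROWS is JSON, a list that holds one entry, the list of rows, each a list of 5 numbers: the shift along the tool's x, y, z in m, then the turn about the tool's z in rad, then the closure, from 0 (fully open) to 1 (shut). In form: [[[tx, ty, tz, yaw, gripper], ...]]. A call has 1 to 20 rows; each row shifts and turns the commanded pose from where the row before left it, along the tool's axes as they then stand; what a row does not reach is not made up. A row lasts 1/12 s, in which the tool goes at most 41.7 mm and 7.16 degrees, less where a joint would pass 70% of its speed; a pose out of reach is approached as far as the arm can. A call with a gripper value outside its range is refused whole. The fingers move at their own pace and stop on an object; the grip force is fixed at half the most. Time passes only in rows, so rows that do not move let the fingers close. It gives the time, the measured TCP pose, the force and the opening at its end, in the units of the state.
- telemetry.get_obs(): the state, without advancing time (a new reading comes with each control period).
- vision.snapshot(name): name is "scene" or "top" or "wrist"; returns a dict with "color" (420x560x3 uint8, red, green, blue), "mtx" (3x3 intrinsics, pixels), "cam_to_world" (4x4, takes a point from camera to world coordinates); the wrist camera has in their place "tool_from_camera" (4x4, takes a point from camera to tool coordinates, whose origin is the TCP and whose axes are the flange's). Camera axes: x right, y down, z forward; pixel columns grow to the right and rows downward; lengths in m; the calibration is good to about 2 mm. A picture is of the moment at which its call begins: read the wrist's pose just before it. There is no depth.
- close_job(): hands the job in, once; it reports no verdict.
Trained networks look in a picture, given as the dict that the camera call returned (one of the last four; its "shot" number tells which), for a name from the list of things; names that differ only in an ending like _2 or _b are one class to them, and where a whole thing is asked for, a point or a joint stands for the part that bears it (a point fixed in the world has none). Each returns a list of dicts, best first, with "conf" (0 to 1); they miss things now and then, are a little off and sometimes report something else, mostly with a low value. They report only what shows in the picture. A call takes as long as a camera call.
- recognise(name, picture): "xy" ([column, row] in pixels, amid what is visible of it).
- silhouettes(name, picture): "region" (420x560 bool, what is visible of it) and "xy" ([column, row] in pixels, amid what is visible of it).
- place_of(name, picture): "xy" ([column, row] in pixels: a listed point, or the origin of a listed thing).
The state is a dict: "clock": time; "joint_pos": joint angles; "qvel": joint speeds; "tau": joint torques, N m; "tool_pos": TCP position; "orientation": TCP orientation; "force": force on the tool from outside, world axes, zero at the start; "moment": the same for the moment, N m; "opening": finger opening in m.
Only numpy, scipy, OpenCV 4.12 (cv2) and the standard library are available. Lean on these libraries where they do the work, as an engineer would, in place of code of your own. Each camera call takes 0.05 s, during which the arm holds its last target.

## Task

On the wooden sorting box, sweep the three loose round spacer rings with the fingertips across the deck and through the narrow gate in the fence, one after another, so that each drops into the slot behind it. Only push them along the deck: do not lift them or carry them over the fence. Leave the hexagonal nut, the upright capacitor and everything else on the bench where they are.

Things in the scene. Friction and masses are not known exactly. Their poses are not given: they have to be found in the camera images.
- sorter: fixed sorting box, own x -140..142 mm, y -110..110, plywood deck 85 mm above the table, no rim. Origin at table height, x along the deck to the gate, z up. An aluminium fence 14 mm high crosses the deck at x 60..66; its only opening, the gate, is 44 mm wide, centred on y 0. One ring starts within 15 mm of y 0; the 2 others, nut and capacitor start near y +-65, x -20 or -95, in any order
- gate (a point): middle of the gate at deck height, on the edge (box x = 64 mm) where the deck ends and the slot begins. The slot is an open well, box x 64..130, y -42..42, its floor 79 mm below the deck, with the same fence round its other sides. A ring pushed along the deck tips over the edge and falls in once its centre is past this edge
- ring1: round steel spacer ring, 30 mm outside diameter, 14 mm bore, 10 mm high, about 40 g, lying flat on the deck; all three are alike. Origin: centre of its underside, z up its axis
- ring2: round steel spacer ring, 30 mm outside diameter, 14 mm bore, 10 mm high, about 40 g, lying flat on the deck; all three are alike. Origin: centre of its underside, z up its axis
- ring3: round steel spacer ring, 30 mm outside diameter, 14 mm bore, 10 mm high, about 40 g, lying flat on the deck; all three are alike. Origin: centre of its underside, z up its axis
- nut: loose hexagonal steel nut, 24 mm across flats, 13 mm high, 33 g, lying on the deck among the rings; to be left. Origin: centre of its underside
- capacitor: loose black cylinder with a bright top, 22 mm diameter, 30 mm high, 30 g, standing upright on the deck among the rings; to be left. Origin: centre of its underside
- meter: hand-held multimeter, grey, 85 x 160 x 34 mm, lying on the table on the robot's left; to be left. Origin: centre of its underside
- pliers: small pliers, about 140 mm long, 12 mm high, lying on the table on the robot's right; to be left. Origin: at the pivot, at table height
- flux: small white bottle, 38 mm diameter, 85 mm high, standing on the table on the right of the box; to be left. Origin: centre of its underside
- driver: screwdriver with a black handle lying on the table on the robot's left; to be left. Origin: under its middle

How it is judged:
By the outcome, as a careful person would: the job done as asked, in the order asked, and still so for the second after the job is handed in, with the robot touching nothing.
It also fails if it takes over 69 s, if anything falls off the work surface, if the arm or the gripper's body presses on something with over 40 N, if the wrist force passes 120 N, or if a joint passes its speed limit or range.

## Working session

There is one attempt and no reset: what is moved stays moved. The work goes in short steps, Python scripts to look and compute and a shell command to move; the robot and the scene stay as the last step left them, time stands still between calls to the robot, and variables do not carry over. Pictures are saved under pics/ and viewed, and the job is handed in when it is done.

```bash
ls; mkdir -p pics; python3 - <<'E'
from plant import telemetry, vision
import cv2
print(telemetry.get_obs())
for n in ("scene","top"):
    s=vision.snapshot(n); cv2.imwrite(f"pics/{n}0.png",s["color"][:,:,::-1]); print(n,s["mtx"].tolist(),s["cam_to_world"].round(4).tolist(),s["shot"])
E
```

```text
pics
{'clock': 0.0, 'joint_pos': array([-5.53416541e+01,  2.05931552e+01,  6.33718976e-01, -2.04209339e-02,
       -7.01348519e+01, -1.65052119e+01]), 'qvel': array([ 0.04531685, -0.01336145,  0.01887223, -0.06289533, -0.05090489,
        0.00024778]), 'tau': array([ 2.50460238e-03, -5.82711482e+01,  2.93062466e+01,  6.99718729e+00,
        6.91790512e-03, -9.12208907e-05]), 'tool_pos': array([ 0.21012038, -0.64098267,  0.24260188]), 'orientation': array([ 1.79904143e+02, -8.38441090e-03, -1.61853814e+02]), 'force': array([-0.45583511,  0.01343603,  0.50137849]), 'moment': array([-0.01682267, -0.00181482, -0.01416389]), 'opening': 0.08768837626190897}
scene [[458.2980880433224, 0.0, 281.2314451246123], [0.0, 458.2980880433224, 219.99662515914952], [0.0, 0.0, 1.0]] [[0.2941, 0.6132, -0.7332, 1.3076], [0.9556, -0.2014, 0.2149, -0.2123], [-0.0159, -0.7638, -0.6452, 0.7694], [0.0, 0.0, 0.0, 1.0]] 1
top [[510.4702716667891, 0.0, 282.45985519081745], [0.0, 510.4702716667891, 202.887509618005], [0.0, 0.0, 1.0]] [[-0.0119, -0.9889, 0.1483, 0.3319], [-0.9998, 0.0097, -0.0151, 0.031], [0.0135, -0.1484, -0.9888, 1.3869], [0.0, 0.0, 0.0, 1.0]] 2
```

View pics/scene0.png

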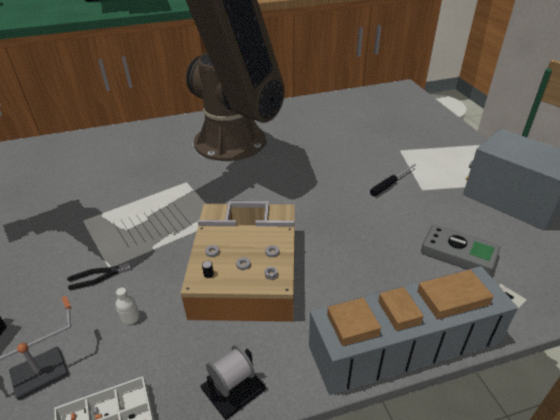

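View pics/top0.png

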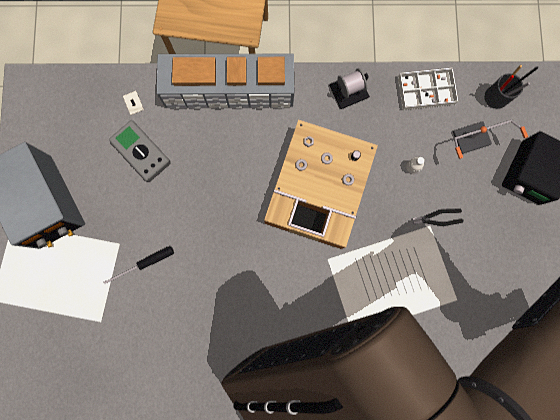

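The gate faces the robot. I'll measure the rings with the networks in both cameras, and zoom in on the deck.

```bash
cat > h.py <<'E'
import numpy as np
def world(s,xy,z):
    K=s["mtx"];T=s["cam_to_world"]
    d=T[:3,:3]@np.linalg.solve(K,[xy[0],xy[1],1.]);o=T[:3,3]
    return o+d*(z-o[2])/d[2]
def pix(s,p):
    T=s["cam_to_world"];c=T[:3,:3].T@(np.asarray(p,float)-T[:3,3]);u=s["mtx"]@c
    return u[:2]/u[2]
E
python3 - <<'E'
from plant import vision,recognise,place_of
from h import *
import cv2
for n in ("top","scene"):
    s=vision.snapshot(n)
    for nm in ("ring1","nut","capacitor"):
        for r in place_of(nm,s): print(n,nm,round(r["conf"],2),np.round(r["xy"],1),world(s,r["xy"],.085).round(4))
    for nm,z in (("gate",.085),("sorter",0)):
        for r in place_of(nm,s)[:2]: print(n,nm,round(r["conf"],2),np.round(r["xy"],1),world(s,r["xy"],z).round(4))
    c=s["color"][110:255,255:390] if n=="top" else s["color"][190:325,175:310]
    cv2.imwrite(f"pics/{n}crop.png",cv2.resize(c[:,:,::-1],None,fx=4,fy=4,interpolation=cv2.INTER_CUBIC))
E
```

```text
top ring1 0.65 [326.2 158.1] [ 0.6445 -0.1047  0.085 ]
top ring1 0.62 [300.3 166. ] [ 0.6239 -0.0365  0.085 ]
top ring1 0.41 [350.6 180.3] [ 0.5847 -0.1668  0.085 ]
top nut 0.38 [304.2 144. ] [ 0.6829 -0.0478  0.085 ]
top capacitor 0.45 [354.8 154.2] [ 0.6543 -0.18    0.085 ]
top gate 0.62 [314.5 204.4] [ 0.5223 -0.0715  0.085 ]
top sorter 0.75 [321.3 185.3] [ 0.5879 -0.0981  0.    ]
scene ring1 0.64 [210.6 252.1] [ 0.5846 -0.1597  0.085 ]
scene ring1 0.59 [243.2 265.4] [ 0.6448 -0.1023  0.085 ]
scene ring1 0.5 [272.6 250.7] [ 0.6217 -0.0319  0.085 ]
scene nut 0.46 [265.2 272.4] [ 0.678  -0.0641  0.085 ]
scene capacitor 0.68 [207.2 277.5] [ 0.6554 -0.1796  0.085 ]
scene gate 0.83 [244.9 225.6] [ 0.5229 -0.0691  0.085 ]
scene sorter 0.68 [248.2 270.5] [ 0.582  -0.0815  0.    ]
```

View pics/topcrop.png

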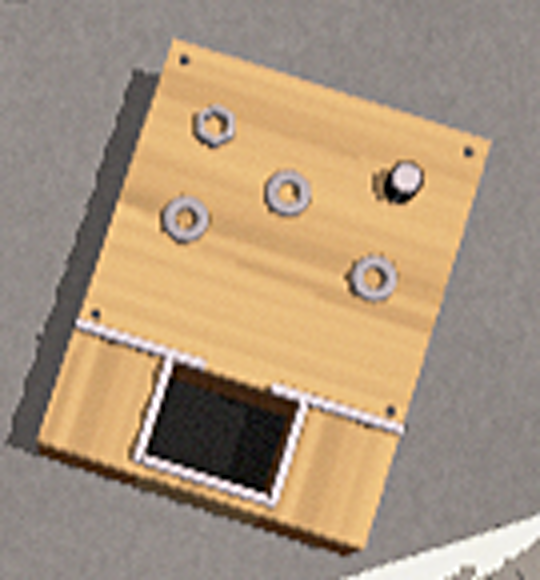

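View pics/scenecrop.png

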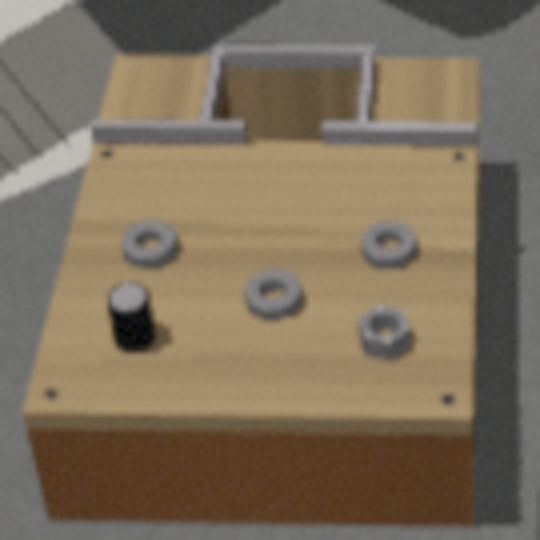

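```bash
python3 - <<'E'
from plant import vision
from h import *
import cv2
def ud(n,p):
    o=(255,110) if n=="top" else (175,190)
    return ((p[0]+.5)/4-.5+o[0],(p[1]+.5)/4-.5+o[1])
P={"top":dict(c=[((-140,110),(175,38)),((-140,-110),(490,140)),((142,-110),(362,546)),((142,110),(40,443))],
  rings=[(288,192),(186,219),(373,278)],nut=(214,125),cap=(398,193)),
 "scene":dict(c=[((-140,110),(473,416)),((-140,-110),(27,414)),((142,-110),(113,57)),((142,110),(478,57))],
  rings=[(273,291),(388,242),(150,241)],nut=(385,328),cap=(136,335))}
# scene nb: +y box side (own): box x toward robot(-x world) => +y ~ -y world? checked by fit
for n in P:
    s=vision.snapshot(n)
    b=P[n]
    W=np.array([world(s,ud(n,q),.085)[:2] for _,q in b["c"]]);L=np.array([p for p,_ in b["c"]])/1000.
    for flip in (1,-1):
        L2=L*[1,flip]
        lc=L2-L2.mean(0);wc=W-W.mean(0)
        th=np.arctan2((lc[:,0]*wc[:,1]-lc[:,1]*wc[:,0]).sum(),(lc*wc).sum())
        R=np.array([[np.cos(th),-np.sin(th)],[np.sin(th),np.cos(th)]])
        t=W.mean(0)-R@L2.mean(0); res=W-(L2@R.T+t)
        if abs(res).max()<.02:
            print(n,flip,"yaw",np.degrees(th),"t",t,"res",(res*1000).round(1).tolist(), "gate",(R@[.064,0]+t).round(4))
            for i,q in enumerate(b["rings"]):
                w=world(s,ud(n,q),.095 if n=="top" else .093)[:2]; print("ring",i,w.round(4),"box",(R.T@(w-t)*1000).round(1))
            w=world(s,ud(n,b["nut"]),.098)[:2]; print("nut",w.round(4),"box",(R.T@(w-t)*1000).round(1))
            w=world(s,ud(n,b["cap"]),.088)[:2]; print("cap",w.round(4),"box",(R.T@(w-t)*1000).round(1))
E
```

```text
top -1 yaw 161.13491018936395 t [ 0.58257167 -0.09113811] res [[0.1, -1.3], [0.1, 0.8], [1.3, 1.9], [-1.6, -1.4]] gate [ 0.522  -0.0704]
ring 0 [ 0.6433 -0.1048] box [-61.9  -6.7]
ring 1 [ 0.626  -0.0382] box [-24.  -64.1]
ring 2 [ 0.586  -0.1583] box [-24.9  62.5]
nut [ 0.6877 -0.0574] box [-88.5 -65.9]
cap [ 0.6437 -0.1775] box [-85.8  61.9]
scene -1 yaw 161.59660092530873 t [ 0.58199543 -0.08713898] res [[-0.7, -1.1], [0.6, 0.6], [0.1, -0.4], [-0.0, 0.9]] gate [ 0.5213 -0.0669]
ring 0 [ 0.6439 -0.1022] box [-63.5  -5.3]
ring 1 [ 0.6273 -0.0355] box [-26.7 -63.3]
ring 2 [ 0.5873 -0.156 ] box [-26.7  63.6]
nut [ 0.6914 -0.0556] box [-93.9 -64.5]
cap [ 0.6479 -0.175 ] box [-90.2  62.6]
```

Both views agree to within about 3 mm. The box frame is at about (0.5823, −0.089), yaw 161.4°. The rings sit at box (−62,−6), (−25,−64) and (−25,63), with the nut and capacitor behind them at x≈−90.

I'll push with the fingers about 17 mm apart, so each ring nests against both fingertips. First I turn the tool so its x lies along the box x.

```bash
python3 -m handwheel '[[[0,0,0,0.107,0.8],[0,0,0,0.107,0.8],[0,0,0,0.107,0.8],[0,0,0,0.107,0.8],[0,0,0,0.107,0.8],[0,0,0,0.107,0.8],[-0.0115,0.027,0,0,0.8],[-0.0115,0.027,0,0,0.8],[-0.0115,0.027,0,0,0.8],[-0.0115,0.027,0,0,0.8],[-0.0115,0.027,0,0,0.8],[-0.0115,0.027,0,0,0.8],[-0.0115,0.027,0,0,0.8],[-0.0115,0.027,0,0,0.8],[-0.0115,0.027,0,0,0.8],[-0.0115,0.027,0,0,0.8]]]'
python3 -m handwheel '[[[-0.0115,0.027,0,0,0.8],[-0.0115,0.027,0,0,0.8],[-0.0115,0.027,0,0,0.8],[-0.0115,0.027,0,0,0.8],[-0.0115,0.027,0,0,0.8],[-0.0115,0.027,0,0,0.8],[-0.0115,0.027,0,0,0.8],[-0.0115,0.027,0,0,0.8],[-0.0115,0.027,0,0,0.8],[-0.0115,0.027,0,0,0.8],[-0.0115,0.027,0,0,0.8],[-0.0115,0.027,0,0,0.8],[-0.0115,0.027,0,0,0.8],[-0.0115,0.027,0,0,0.8],[0,0,0,0,0.8],[0,0,0,0,0.8]]]'
cat >> h.py <<'E'
from scipy.spatial.transform import Rotation as Rn
TH=np.radians(161.4);RB=np.array([[np.cos(TH),-np.sin(TH)],[np.sin(TH),np.cos(TH)]]);TB=np.array([.5823,-.0890])
def box(w): return (RB.T@(np.asarray(w)[:2]-TB)*1000).round(1)
def state():
    from plant import telemetry
    o=telemetry.get_obs();R=Rn.from_euler("xyz",o["orientation"],degrees=True).as_matrix()
    print("t",round(o["clock"],2),"tcp",o["tool_pos"].round(4),"box",box(o["tool_pos"]),"tip z",round(o["tool_pos"][2]-.017,4),"yaw err",round((o["orientation"][2]-161.4+180)%360-180,2),"F",o["force"].round(1),"open",round(o["opening"],4))
    return o,R
def wrist():
    from plant import vision
    o,R=state(); s=vision.snapshot("wrist")
    T=np.eye(4);T[:3,:3]=R;T[:3,3]=o["tool_pos"]
    s["cam_to_world"]=T@s["tool_from_camera"]
    return s
E
python3 - <<'E'
from h import *
import cv2
s=wrist(); cv2.imwrite("pics/w1.png",s["color"][:,:,::-1])
from plant import place_of
for nm in("ring1","gate","nut","capacitor"):
    for r in place_of(nm,s): w=world(s,r["xy"],.085);print(nm,round(r["conf"],2),np.round(r["xy"]),w.round(4),box(w))
E
```

```text
clock: 2.13
tool_pos: [0.4063, -0.4211, 0.2438]
orientation: [-180.0, 0.0, 161.4]
force: [0.4, -0.1, 0.5]
opening: 0.0176
clock: 3.47
tool_pos: [0.6795, -0.1141, 0.2428]
orientation: [-180.0, -0.1, 161.5]
force: [-0.6, -1.0, 0.2]
opening: 0.0177
t 3.47 tcp [ 0.6795 -0.1141  0.2428] box [-100.2   -7.3] tip z 0.2258 yaw err 0.08 F [-0.6 -1.   0.2] open 0.0177
ring1 0.93 [352. 106.] [ 0.6268 -0.035   0.085 ] [-25.  -65.4]
ring1 0.93 [278. 151.] [ 0.6426 -0.1035  0.085 ] [-61.8  -5.5]
ring1 0.72 [193. 108.] [ 0.5876 -0.1585  0.085 ] [-27.2  64.1]
gate 0.33 [353. 106.] [ 0.6277 -0.0344  0.085 ] [-25.6 -66.2]
nut 0.62 [347. 184.] [ 0.6879 -0.0567  0.085 ] [-89.8 -64.3]
capacitor 0.64 [200. 184.] [ 0.6481 -0.1764  0.085 ] [-90.2  61.9]
```

View pics/w1.png

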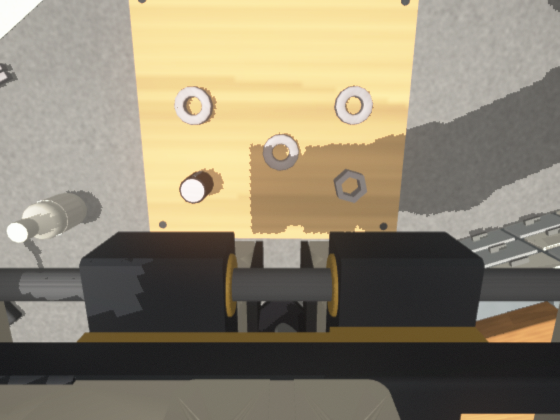

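The wrist view confirms it: rings at pixels (278,151), (193,108) and (352,106), all within 2 mm of the earlier fit. Before descending I'll check that the drawer cabinet and the solder spool clear the gripper body.

```bash
python3 - <<'E'
from h import *
from plant import vision
s=vision.snapshot("top")
for q,z in (((294,108),0),((294,94),.1),((294,94),.15),((330,108),0),((330,108),.05)): print("top",q,z,world(s,q,z).round(3),box(world(s,q,z)))
s=vision.snapshot("scene")
for q,z in (((315,358),0),((312,313),.1),((312,313),.15),((205,390),0)): print("sc",q,z,world(s,q,z).round(3),box(world(s,q,z)))
import cv2; cv2.imwrite("pics/s2.png",s["color"][:,:,::-1])
E
```

```text
top (294, 108) 0 [ 0.811 -0.026  0.   ] [-196.4 -132.6]
top (294, 94) 0.1 [ 0.815 -0.022  0.1  ] [-198.9 -137.2]
top (294, 94) 0.15 [ 0.796 -0.02   0.15 ] [-180.5 -133.2]
top (330, 108) 0 [ 0.81  -0.128  0.   ] [-228.3  -35.8]
top (330, 108) 0.05 [ 0.793 -0.122  0.05 ] [-210.1  -35.7]
sc (315, 358) 0 [ 0.845 -0.015  0.   ] [-225.4 -153.9]
sc (312, 313) 0.1 [ 0.816 -0.013  0.1  ] [-196.9 -146.1]
sc (312, 313) 0.15 [ 0.852 -0.028  0.15 ] [-236.5 -143.8]
sc (205, 390) 0 [ 0.847 -0.228  0.   ] [-294.9   47.3]
```

View pics/s2.png

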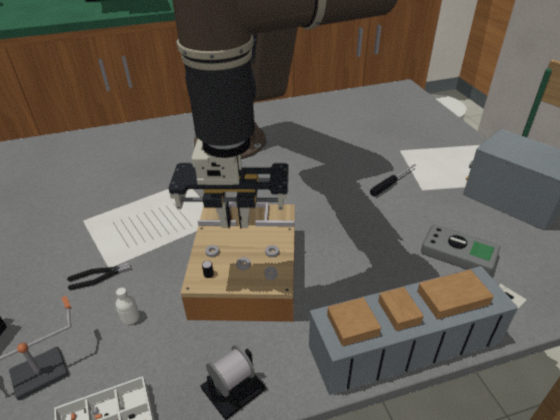

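Cabinet clear (about 0.1 m high and well behind). Next: align the tool and descend behind the middle ring.

```bash
python3 -m handwheel '[[[0,-0.0015,0.027,0,0.8],[0,0,0.027,0,0.8],[0,0,0.027,0,0.8],[0,0,0.027,0,0.8],[0,0,0.018,0,0.8],[0,0,0.01,0,0.8],[0,0,0,0,0.8],[0,0,0,0,0.8]]]'
python3 - <<'E'
from h import *
import cv2
s=wrist(); cv2.imwrite("pics/w2.png",s["color"][:,:,::-1])
from plant import place_of
for nm in("ring1",):
    for r in place_of(nm,s): w=world(s,r["xy"],.085);print(nm,round(r["conf"],2),np.round(r["xy"]),w.round(4),box(w))
from plant import vision
s=vision.snapshot("scene"); cv2.imwrite("pics/s3.png",cv2.resize(s["color"][170:330,160:320,::-1],None,fx=3.5,fy=3.5,interpolation=cv2.INTER_CUBIC))
E
```

```text
clock: 4.48
tool_pos: [0.6786, -0.1174, 0.1081]
orientation: [-180.0, 0.0, 161.4]
force: [0.1, 0.2, 0.3]
opening: 0.0174
t 4.48 tcp [ 0.6786 -0.1174  0.1081] box [-100.3   -3.8] tip z 0.0911 yaw err -0.04 F [0.1 0.2 0.3] open 0.0174
ring1 0.83 [416. 100.] [ 0.627  -0.0357  0.085 ] [-25.4 -64.8]
ring1 0.72 [286. 181.] [ 0.6434 -0.1023  0.085 ] [-62.2  -6.9]
ring1 0.65 [130. 102.] [ 0.5869 -0.1569  0.085 ] [-26.   62.9]
```

View pics/w2.png

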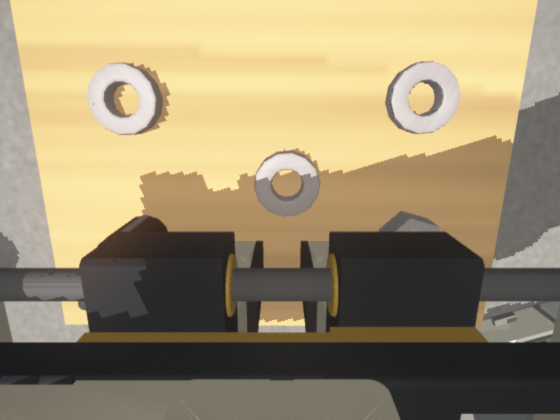

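View pics/s3.png

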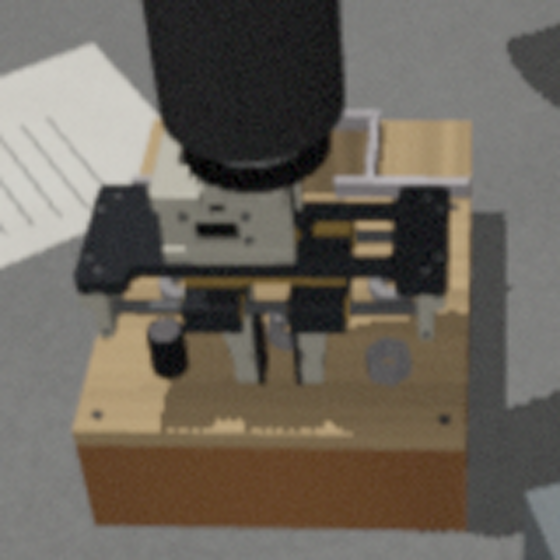

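Fingertips are straddling the ring's line; the ring shows at (286,181) and the finger centre at column ~281, so I need about 2.5 mm sideways. Correcting, lowering 4 mm, and starting the push.

```bash
python3 -m handwheel '[[[0,0.0025,0.002,0,0.8],[0,0,0.002,0,0.8],[0.007,0,0,0,0.8],[0.007,0,0,0,0.8],[0.007,0,0,0,0.8],[0.007,0,0,0,0.8],[0.007,0,0,0,0.8],[0.007,0,0,0,0.8],[0.007,0,0,0,0.8],[0.007,0,0,0,0.8],[0.007,0,0,0,0.8],[0.007,0,0,0,0.8],[0,0,0,0,0.8],[0,0,0,0,0.8]]]'
cat > look.py <<'E'
import sys,cv2
from h import *
from plant import place_of
s=wrist(); cv2.imwrite(f"pics/{sys.argv[1]}.png",s["color"][:,:,::-1])
for nm in("ring1","nut","capacitor")if len(sys.argv)>2 else ("ring1",):
    for r in place_of(nm,s): w=world(s,r["xy"],.085);print(nm,round(r["conf"],2),np.round(r["xy"]),box(w))
E
python3 look.py w3
```

```text
clock: 5.8
tool_pos: [0.6126, -0.0921, 0.1038]
orientation: [180.0, 0.0, 161.4]
force: [-0.6, -0.2, 0.2]
opening: 0.0177
t 5.8 tcp [ 0.6126 -0.0921  0.1038] box [-29.7  -6.8] tip z 0.0868 yaw err -0.01 F [-0.6 -0.2  0.2] open 0.0177
ring1 0.68 [278. 211.] [-5.1 -5.9]
```

View pics/w3.png

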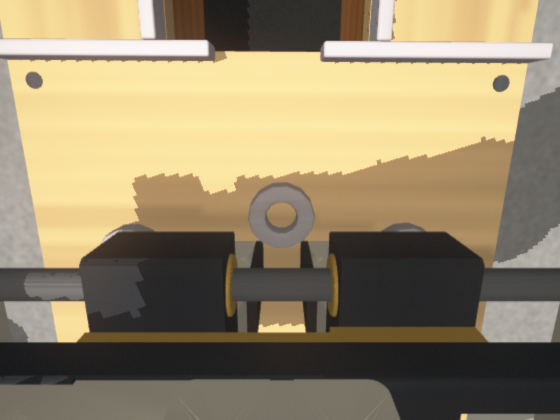

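The ring is nested between the fingertips at (281,214), and the gate edges show at columns 213 and 322. I'll measure the gate from this picture.

```bash
python3 - <<'E'
from h import *
s=wrist()
for q,z in (((213,62),.085),((321,62),.085),((213,45),.099),((322,45),.099),((281,214),.095),((34,80),.085),((501,83),.085)): print(q,z,box(world(s,q,z)))
E
```

```text
t 5.9 tcp [ 0.6131 -0.0922  0.1037] box [-30.2  -6.8] tip z 0.0867 yaw err -0.02 F [ 0.1 -0.6  0.7] open 0.0172
(213, 62) 0.085 [60.  21.5]
(321, 62) 0.085 [ 59.9 -24.3]
(213, 45) 0.099 [64.2 18.7]
(322, 45) 0.099 [ 64.2 -23. ]
(281, 214) 0.095 [-4.2 -7.3]
(34, 80) 0.085 [52.8 98.5]
(501, 83) 0.085 [  51.5 -101.9]
```

```bash
python3 -m handwheel '[[[0.006,-0.0006,0,0,0.8],[0.006,-0.0006,0,0,0.8],[0.006,-0.0006,0,0,0.8],[0.006,-0.0006,0,0,0.8],[0.006,-0.0006,0,0,0.8],[0.006,-0.0006,0,0,0.8],[0.006,-0.0006,0,0,0.8],[0.006,-0.0006,0,0,0.8],[0.006,-0.0006,0,0,0.8],[0.006,0,0,0,0.8],[0,0,0,0,0.8],[0,0,0,0,0.8]]]'
python3 look.py w4
```

```text
clock: 6.95
tool_pos: [0.5541, -0.078, 0.1038]
orientation: [180.0, 0.0, 161.4]
force: [1.0, 0.1, -0.0]
opening: 0.0176
t 6.95 tcp [ 0.5541 -0.078   0.1038] box [30.2 -1.4] tip z 0.0868 yaw err -0.01 F [ 1.   0.1 -0. ] open 0.0176
ring1 0.6 [276. 213.] [53.8  0.4]
```

View pics/w4.png

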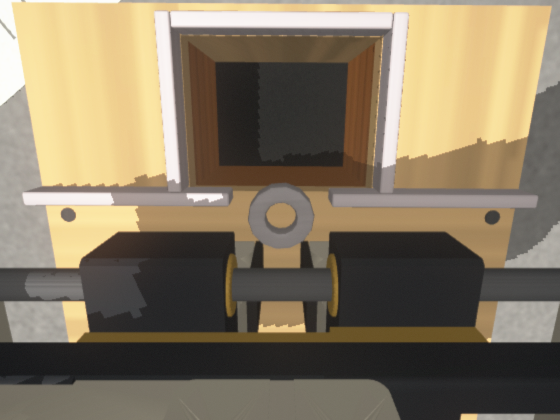

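The ring is centred in the gate, at (281,215) between fence ends at columns 231 and 331. A final short push should tip it over the edge.

```bash
python3 -m handwheel '[[[0.005,0,0,0,0.8],[0.006,0,0,0,0.8],[0.004,0,0,0,0.8],[0,0,0,0,0.8],[0,0,0,0,0.8],[0,0,0,0,0.8]]]'
python3 look.py w5
```

```text
clock: 7.55
tool_pos: [0.5401, -0.0733, 0.1037]
orientation: [180.0, 0.0, 161.4]
force: [-0.4, 0.1, -0.2]
opening: 0.0173
t 7.55 tcp [ 0.5401 -0.0733  0.1037] box [45.  -1.4] tip z 0.0867 yaw err -0.02 F [-0.4  0.1 -0.2] open 0.0173
```

View pics/w5.png

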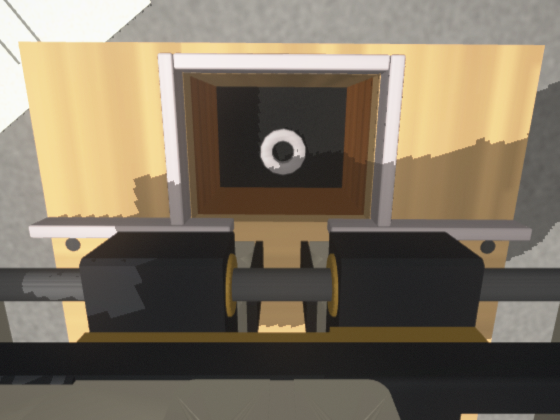

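Ring one is in the well. Next is the ring at box (−25,−64): lift, go behind it, and turn 54.5° so I can push it diagonally to just in front of the gate.

```bash
python3 -m handwheel '[[[0,0,0.0,0,0.8],[-0.005,0,-0.02,0,0.8],[0,0,-0.03,0,0.8],[0,0,-0.015,0,0.8],[-0.0216,0.0233,0,0,0.8],[-0.0216,0.0233,0,0,0.8],[-0.0216,0.0233,0,0,0.8],[-0.0217,0.0233,0,0,0.8],[0,0,0,-0.119,0.8],[0,0,0,-0.119,0.8],[0,0,0,-0.119,0.8],[0,0,0,-0.119,0.8],[0,0,0,-0.119,0.8],[0,0,0,-0.119,0.8],[0,0,0,-0.119,0.8],[0,0,0,-0.119,0.8],[0,0,0,0,0.8],[0,0,0,0,0.8]]]'
python3 look.py w6 all
```

```text
clock: 9.15
tool_pos: [0.6565, -0.0143, 0.1683]
orientation: [180.0, -0.0, -144.3]
force: [-0.3, 0.6, 1.3]
opening: 0.0177
t 9.15 tcp [ 0.6565 -0.0143  0.1683] box [-46.5 -94.4] tip z 0.1513 yaw err 54.29 F [-0.3  0.6  1.3] open 0.0177
ring1 0.92 [278. 166.] [-26.1 -65.1]
nut 0.63 [202. 222.] [-89.7 -66. ]
capacitor 0.66 [66. 54.] [-89.  62.]
```

View pics/w6.png

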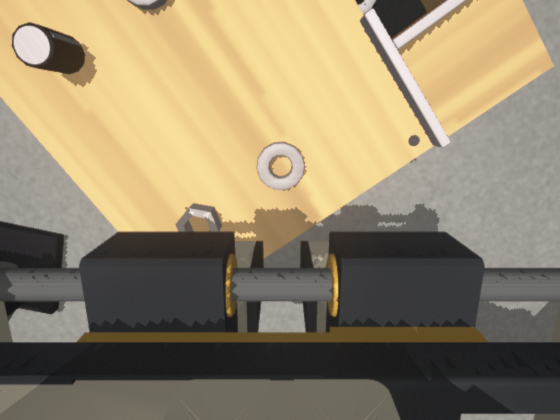

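Ring centred on the jaws at (281,165), the nut clear to the left at (200,220). Descending and pushing diagonally.

```bash
python3 -m handwheel '[[[0,0,0.02,0,0.8],[0,0,0.02,0,0.8],[0,0,0.016,0,0.8],[0,0,0.0085,0,0.8],[0,0,0,0,0.8],[0.006,0,0,0,0.8],[0.006,0,0,0,0.8],[0.006,0,0,0,0.8],[0.006,0,0,0,0.8],[0.006,0,0,0,0.8],[0.006,0,0,0,0.8],[0.006,0,0,0,0.8],[0.006,0,0,0,0.8],[0.006,0,0,0,0.8],[0.006,0,0,0,0.8],[0,0,0,0,0.8],[0,0,0,0,0.8]]]'
python3 look.py w7
```

```text
clock: 10.77
tool_pos: [0.6076, -0.0498, 0.1042]
orientation: [180.0, -0.0, -144.1]
force: [1.1, -0.4, 0.9]
opening: 0.0172
t 10.77 tcp [ 0.6076 -0.0498  0.1042] box [-11.5 -45.3] tip z 0.0872 yaw err 54.5 F [ 1.1 -0.4  0.9] open 0.0172
ring1 0.89 [281. 215.] [  1.9 -28.5]
ring1 0.71 [107.  85.] [-25.2  62.8]
ring1 0.68 [372.  71.] [70.5  1.3]
```

View pics/w7.png

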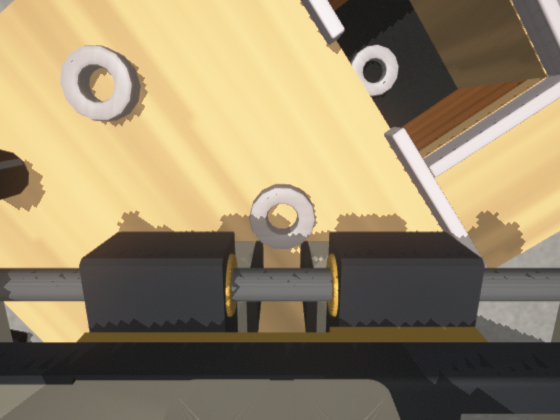

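```bash
python3 -m handwheel '[[[0.007,0,0,0,0.8],[0.007,0,0,0,0.8],[0.007,0,0,0,0.8],[0.007,0,0,0,0.8],[0,0,0,0,0.8],[-0.012,0,0,0,0.8],[0,0,-0.02,0,0.8],[0,0,-0.015,0,0.8],[0,0,0,0.119,0.8],[0,0,0,0.119,0.8],[0,0,0,0.119,0.8],[0,0,0,0.119,0.8],[0,0,0,0.119,0.8],[0,0,0,0.119,0.8],[0,0,0,0.119,0.8],[0,0,0,0.119,0.8],[-0.0074,-0.0154,0,0,0.8],[-0.0074,-0.0154,0,0,0.8],[0,0,0,0,0.8],[0,0,0,0,0.8]]]'
python3 look.py w8
```

```text
clock: 12.53
tool_pos: [0.5996, -0.0931, 0.1389]
orientation: [-180.0, 0.0, 161.3]
force: [-0.3, 0.8, -0.1]
opening: 0.0174
t 12.53 tcp [ 0.5996 -0.0931  0.1389] box [-17.7  -1.6] tip z 0.1219 yaw err -0.1 F [-0.3  0.8 -0.1] open 0.0174
ring1 0.65 [286. 171.] [20.  -4.8]
ring1 0.61 [280.  58.] [79.1 -1.5]
```

View pics/w8.png

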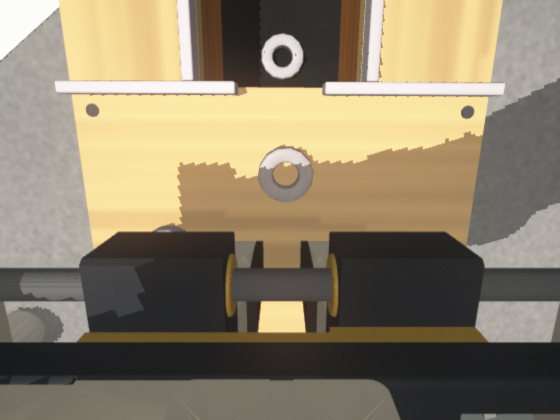

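The ring is at (286,174), about 2 mm off the jaw centre; gate centre is near column 281. I'll shift 2 mm, descend, and push through while easing back to centre.

```bash
python3 -m handwheel '[[[0,0.002,0.016,0,0.8],[0,0,0.012,0,0.8],[0,0,0.007,0,0.8],[0,0,0,0,0.8],[0.006,0,0,0,0.8],[0.006,0,0,0,0.8],[0.006,0,0,0,0.8],[0.006,0,0,0,0.8],[0.006,-0.0005,0,0,0.8],[0.006,-0.0005,0,0,0.8],[0.006,-0.0005,0,0,0.8],[0.006,-0.0005,0,0,0.8],[0,0,0,0,0.8]]]'
python3 look.py w9
```

```text
clock: 13.72
tool_pos: [0.5524, -0.0773, 0.1042]
orientation: [180.0, -0.0, 161.4]
force: [0.6, 0.4, -0.4]
opening: 0.0176
t 13.72 tcp [ 0.5524 -0.0773  0.1042] box [32.  -1.6] tip z 0.0872 yaw err -0.03 F [ 0.6  0.4 -0.4] open 0.0176
ring1 0.86 [281. 214.] [55.1 -1.9]
ring1 0.78 [280. 131.] [93.7 -1.5]
```

View pics/w9.png

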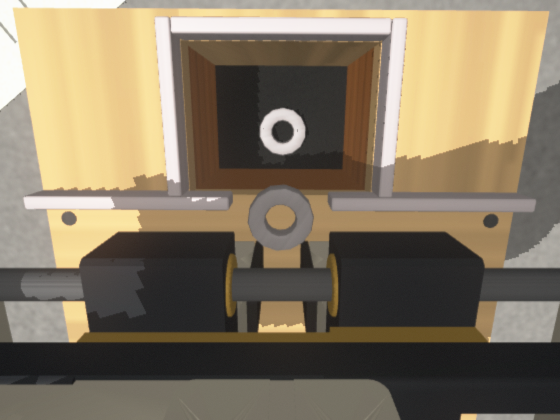

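Centred in the gate again at (281,214). Final push, the same as before.

```bash
python3 -m handwheel '[[[0.005,0,0,0,0.8],[0.006,0,0,0,0.8],[0.003,0,0,0,0.8],[0,0,0,0,0.8],[0,0,0,0,0.8],[0,0,0,0,0.8]]]'
python3 look.py w10
```

```text
clock: 14.32
tool_pos: [0.5404, -0.073, 0.1041]
orientation: [180.0, 0.0, 161.4]
force: [0.5, -0.1, -0.2]
opening: 0.0176
t 14.32 tcp [ 0.5404 -0.073   0.1041] box [44.8 -1.9] tip z 0.0871 yaw err -0.02 F [ 0.5 -0.1 -0.2] open 0.0176
ring1 0.91 [277. 151.] [97.5 -0.6]
ring1 0.6 [284. 153.] [96.8 -3.6]
```

View pics/w10.png

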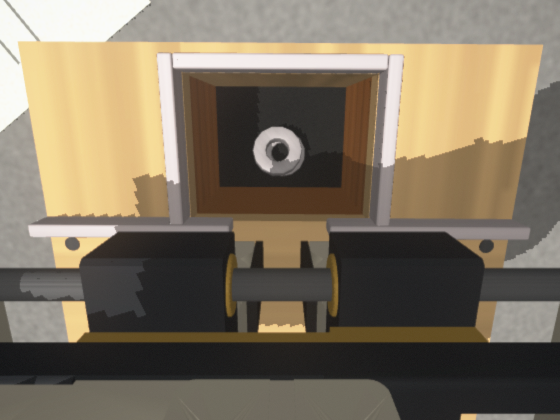

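Both rings are down, one on the other at (279,151) in the well. The last ring is the mirror image, at box (−25.5, 63).

```bash
python3 -m handwheel '[[[-0.005,0,-0.02,0,0.8],[0,0,-0.03,0,0.8],[0,0,-0.015,0,0.8],[-0.0216,-0.0238,0,0,0.8],[-0.0216,-0.0238,0,0,0.8],[-0.0217,-0.0238,0,0,0.8],[-0.0217,-0.0237,0,0,0.8],[0,0,0,0.1195,0.8],[0,0,0,0.1195,0.8],[0,0,0,0.1195,0.8],[0,0,0,0.1195,0.8],[0,0,0,0.1195,0.8],[0,0,0,0.1195,0.8],[0,0,0,0.1195,0.8],[0,0,0,0.1195,0.8],[0,0,0,0,0.8],[0,0,0,0,0.8]]]'
python3 look.py w11 all
```

```text
clock: 15.83
tool_pos: [0.5968, -0.1924, 0.1689]
orientation: [-180.0, -0.0, 106.8]
force: [0.5, -0.3, -0.8]
opening: 0.0173
t 15.83 tcp [ 0.5968 -0.1924  0.1689] box [-46.7  93.4] tip z 0.1519 yaw err -54.6 F [ 0.5 -0.3 -0.8] open 0.0173
ring1 0.65 [282. 164.] [-25.   62.8]
nut 0.69 [496.  51.] [-88.9 -65.5]
capacitor 0.76 [361. 220.] [-89.3  62.9]
```

View pics/w11.png

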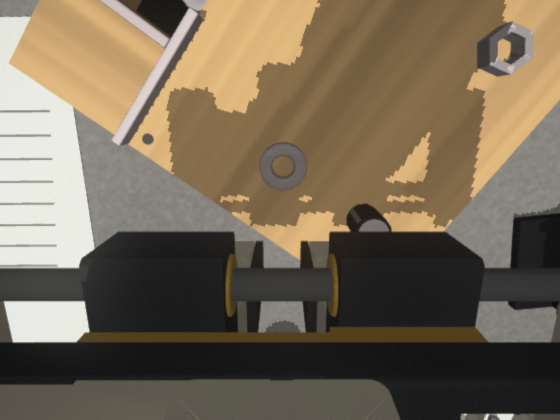

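Ring centred at (283,166); the capacitor is at (365,222), outside the finger at column ~328 and well below the gripper body. Descend and push.

```bash
python3 -m handwheel '[[[0,0,0.02,0,0.8],[0,0,0.02,0,0.8],[0,0,0.016,0,0.8],[0,0,0.0085,0,0.8],[0,0,0,0,0.8],[0.006,0,0,0,0.8],[0.006,0,0,0,0.8],[0.006,0,0,0,0.8],[0.006,0,0,0,0.8],[0.006,0,0,0,0.8],[0.006,0,0,0,0.8],[0.006,0,0,0,0.8],[0.006,0,0,0,0.8],[0.006,0,0,0,0.8],[0.006,0,0,0,0.8],[0,0,0,0,0.8],[0,0,0,0,0.8]]]'
python3 look.py w12
```

```text
clock: 17.45
tool_pos: [0.5796, -0.1344, 0.1046]
orientation: [-180.0, -0.0, 106.6]
force: [-0.2, -0.1, -0.5]
opening: 0.0176
t 17.45 tcp [ 0.5796 -0.1344  0.1046] box [-11.9  43.9] tip z 0.0876 yaw err -54.77 F [-0.2 -0.1 -0.5] open 0.0176
ring1 0.96 [191.  70.] [70.5 -4.7]
ring1 0.77 [279. 216.] [ 2.  26.6]
ring1 0.7 [180.  68.] [74.5 -2.6]
```

View pics/w12.png

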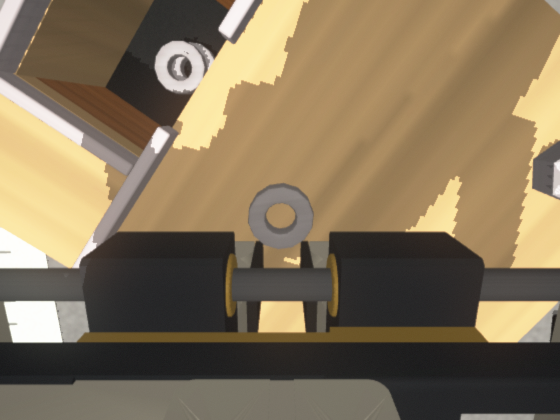

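```bash
python3 -m handwheel '[[[0.007,0,0,0,0.8],[0.007,0,0,0,0.8],[0.007,0,0,0,0.8],[0.007,0,0,0,0.8],[0,0,0,0,0.8],[-0.012,0,0,0,0.8],[0,0,-0.02,0,0.8],[0,0,-0.015,0,0.8],[0,0,0,-0.1195,0.8],[0,0,0,-0.1195,0.8],[0,0,0,-0.1195,0.8],[0,0,0,-0.1195,0.8],[0,0,0,-0.1195,0.8],[0,0,0,-0.1195,0.8],[0,0,0,-0.1195,0.8],[0,0,0,-0.1195,0.8],[-0.0075,0.0157,0,0,0.8],[-0.0075,0.0157,0,0,0.8],[0,0,0,0,0.8],[0,0,0,0,0.8]]]'
python3 look.py w13
```

```text
clock: 19.22
tool_pos: [0.6006, -0.0936, 0.1393]
orientation: [-180.0, 0.0, 161.3]
force: [0.3, 0.4, -0.1]
opening: 0.0175
t 19.22 tcp [ 0.6006 -0.0936  0.1393] box [-18.8  -1.5] tip z 0.1223 yaw err -0.07 F [ 0.3  0.4 -0.1] open 0.0175
ring1 0.92 [276. 172.] [18.8  0.6]
ring1 0.88 [277.  51.] [81.1 -0.2]
ring1 0.81 [282.  55.] [79.3 -2.4]
```

View pics/w13.png

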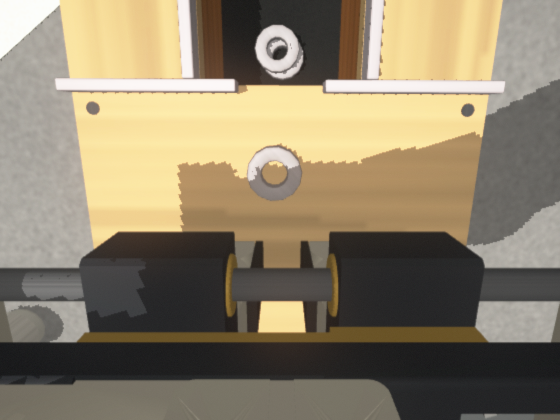

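Ring at (274,173), about 3 mm left of jaw centre. Correct, descend, push.

```bash
python3 -m handwheel '[[[0,-0.003,0.016,0,0.8],[0,0,0.012,0,0.8],[0,0,0.007,0,0.8],[0,0,0,0,0.8],[0.006,0,0,0,0.8],[0.006,0,0,0,0.8],[0.006,0,0,0,0.8],[0.006,0.0005,0,0,0.8],[0.006,0.0005,0,0,0.8],[0.006,0.0005,0,0,0.8],[0.006,0.0005,0,0,0.8],[0.006,0.0005,0,0,0.8],[0,0,0,0,0.8]]]'
python3 look.py w14
```

```text
clock: 20.4
tool_pos: [0.5526, -0.0793, 0.1047]
orientation: [180.0, -0.0, 161.4]
force: [-0.5, -0.3, 0.2]
opening: 0.0174
t 20.4 tcp [ 0.5526 -0.0793  0.1047] box [31.3  0.3] tip z 0.0877 yaw err -0.02 F [-0.5 -0.3  0.2] open 0.0174
ring1 0.97 [284. 215.] [53.6 -1.7]
ring1 0.82 [282. 129.] [93.6 -0.5]
ring1 0.62 [283. 134.] [91.3 -1.3]
ring1 0.37 [284. 194.] [64.  -1.9]
```

View pics/w14.png

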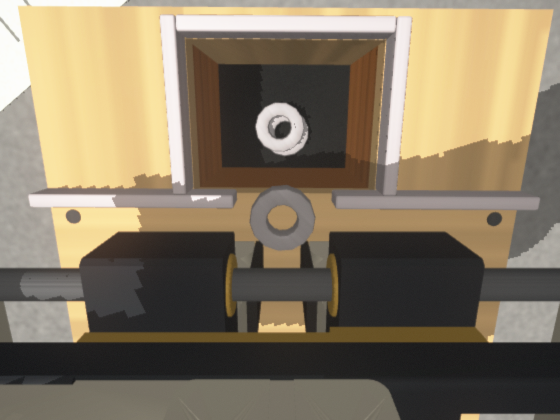

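Centred at (282,216), gate columns 235–334. Final push.

```bash
python3 -m handwheel '[[[0.005,0,0,0,0.8],[0.006,0,0,0,0.8],[0.003,0,0,0,0.8],[0,0,0,0,0.8],[0,0,0,0,0.8],[0,0,0,0,0.8],[0,0,0,0,0.8]]]'
python3 look.py w15
```

```text
clock: 21.08
tool_pos: [0.5405, -0.0753, 0.1045]
orientation: [-180.0, -0.0, 161.4]
force: [0.4, -0.9, -0.6]
opening: 0.0173
t 21.08 tcp [ 0.5405 -0.0753  0.1045] box [44.   0.3] tip z 0.0875 yaw err -0.03 F [ 0.4 -0.9 -0.6] open 0.0173
ring1 0.77 [288. 175.] [85.7 -3.5]
ring1 0.61 [286. 151.] [96.5 -2.3]
```

View pics/w15.png

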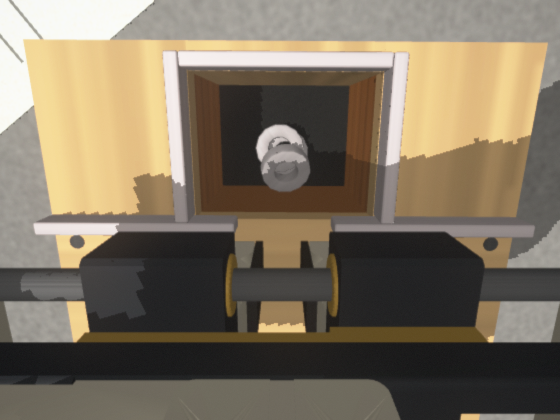

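The third ring has dropped in and is leaning on the others at (285,166). I'll back off, raise, and check from all the cameras.

```bash
python3 -m handwheel '[[[-0.006,0,0,0,0.8],[0,0,-0.02,0,0.8],[0,0,-0.03,0,0.8],[0,0,-0.03,0,0.8],[0,0,-0.03,0,0.8],[0,0,-0.02,0,0.8],[0,0,0,0,0.8],[0,0,0,0,0.8]]]'
python3 look.py w16 all
python3 - <<'E'
import cv2
from plant import vision
s=vision.snapshot("scene"); cv2.imwrite("pics/s4.png",s["color"][:,:,::-1])
E
```

```text
clock: 21.85
tool_pos: [0.547, -0.0772, 0.2359]
orientation: [179.9, 0.1, 161.4]
force: [-0.2, -0.1, -0.1]
opening: 0.0174
t 21.85 tcp [ 0.547  -0.0772  0.2359] box [37.2  0. ] tip z 0.2189 yaw err -0.04 F [-0.2 -0.1 -0.1] open 0.0174
ring1 0.87 [277. 129.] [93.7  2.2]
ring1 0.78 [285. 143.] [82.1 -3.8]
ring1 0.44 [283. 132.] [90.9 -2.5]
```

View pics/w16.png

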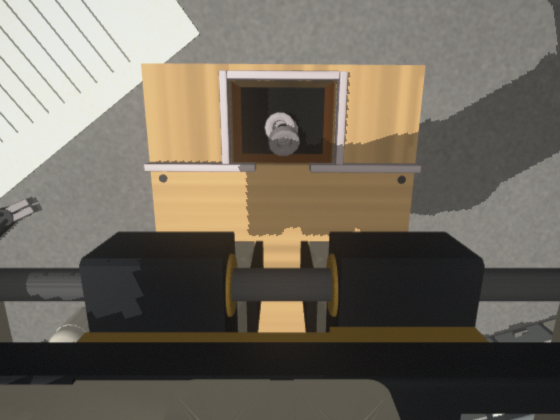

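View pics/s4.png

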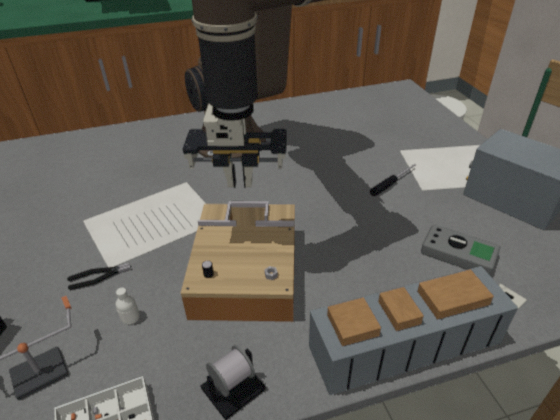

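```bash
python3 - <<'E'
from h import *
from plant import vision,place_of,close_job
for n in("scene","top"):
    s=vision.snapshot(n)
    for nm in("nut","capacitor","ring1"):
        for r in place_of(nm,s): print(n,nm,round(r["conf"],2),np.round(r["xy"],1),box(world(s,r["xy"],.085)))
o,_=state(); print(close_job())
E
```

```text
scene nut 0.63 [268.3 278.4] [-99.2 -61.2]
scene nut 0.26 [457.1 253.4] [ -23.6 -456.9]
scene capacitor 0.66 [206.1 277.7] [-98.7  64.7]
scene capacitor 0.66 [246.6 224.7] [65.8 -3.6]
top ring1 0.5 [310.8 212.4] [85.3 -0.3]
top ring1 0.43 [311.8 220.3] [104.    8.2]
t 22.5 tcp [ 0.5461 -0.0772  0.2345] box [38.1  0.3] tip z 0.2175 yaw err -0.03 F [ 0.4 -0.3  0.1] open 0.0175
the job is handed in; nothing more can be done
None
```

All three rings are in the slot behind the gate, and I handed the job in at 22.5 s of the 69 s allowed. I swept them along the deck one at a time with the fingertips held about 17 mm apart: the middle ring first, then one side ring, then the other. None was lifted or carried over the fence.

**Rings:** The last wrist picture shows all three in the well. Two lie one on the other, and the third leans against them, well below deck level.

**Rest of the bench:** No contact with anything else was seen. In the last scene picture the nut and capacitor stand where they started, the capacitor upright. The meter, pliers, flux and driver also look unmoved there, though I did not measure them. The measured force stayed around 1 N each time I read it.

**Disagreements in the last check:**
- **Scene camera:** the network put the nut and capacitor up to about 10 mm off, and gave false hits for both: a capacitor at the gate and a nut far off the box. Its earlier estimates scattered about as much. Wrist views during the job put both at their starting places to within 1–2 mm.
- **Top camera:** it found only two of the three rings, and missed the nut and capacitor.

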